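Draw the spring tester's rod to the marker and hold it

TASK

Lift the blue lid of the spring tester's case right over until it rests open on its stop. Then grip the orange handle and pull the sprung rod out until its black pointer stands at the red marker, and keep it there: the program finishes while the gripper is still holding the rod at the marker. Do not shift the red marker, and leave the other things on the table where they are.

Things in the scene. Friction and masses are not known exactly. Their poses are not given: they have to be found in the camera images.
- case: grey shallow open-topped case of the spring tester, 170 (x) x 230 (y) x 42 mm high, walls and floor 5 mm, fixed to the table; origin at the centre of its underside; its front faces its own -x, its -y is the direction in which the rod is pulled. In its frame: the rod runs along y at x = -12 mm, z = 26 mm, in an aluminium tube (25 mm across) from y = 20 to 105 mm; the white scale block lies in front of the tube at x = -67 to -37 mm, y = 20 to 100 mm, top at z = 20 mm
- lid (a joint): angle of the blue lid (170 x 230 x 8 mm, 0.18 kg) about the hinge on the case's far (+x) top edge, rad: 0 closed, 1.9 fully open, leaning back on its stop; it falls shut if let go below about 1.5 and falls open on to its stop beyond about 1.65
- lid_hinge (a point): point on the lid's hinge axis (which runs along the case's y), middle of the width
- lid_handle (a point): centre of the lid's black grip, a small cylinder 18 mm across and 22 mm long lying along the case's y, on a flat steel tongue 35 mm in front of the middle of the lid's front edge; 205 mm from the hinge axis and 46 mm above the table when shut; moves with the lid. Pinched along y by its two flat ends, it can turn between the fingers as the lid swings
- rod (a joint): how far the sprung rod is pulled out, m: 0 at rest (pushed fully in by its spring), 0.070 end of travel, pulled towards the case's -y. The spring pulls back with about 2.4 N at rest plus 0.12 N per mm (4.5 to 9.5 N at the marker) and snaps the rod home if it is let go. The pointer is at the marker when rod equals marker
- handle (a point): centre of the orange handle on the rod's free end, a rounded block 20 (x) x 24 (y) x 26 mm high, its centre 28 mm and its top 41 mm above the table, under the lid when that is shut; moves with the rod; grip it across the case's x. Free room: 58 mm in front and 82 mm behind before the walls, 26 mm to the tube at rest
- pointer (a point): tip of the black pointer, a 2.4 mm wide arm that comes out of the tube's slot towards the case's -x over the white scale and moves with the rod
- marker (a joint): where the red marker is set along the scale, as the rod extension in m at which the pointer stands at it (between 0.018 and 0.058); a stiff slide, not to be touched
- mark (a point): middle of the red marker, 8 mm wide along the case's y, on the white scale beside the pointer's path
- tape_magenta: bystander: roll of magenta tape, 52 mm across, 28 mm high, origin under its centre
- tape_blue: bystander: roll of blue tape, 52 mm across, 28 mm high, origin under its centre
- red_glasses: bystander: red safety glasses, 59 x 126 x 44 mm, origin under the centre
- lens: bystander: hand lens lying flat, 62 x 148 x 9 mm, origin under the centre
- amethyst: bystander: purple crystal specimen, 58 x 80 x 42 mm, origin under the centre
- limonite: bystander: brown rock, 40 x 56 x 26 mm, origin under the centre
- charger: bystander: black charger block, 42 x 62 x 30 mm, origin under the centre

How it is judged:
By the outcome, as a careful person would: the job done as asked, in the order asked, and still so for the second after the job is handed in, while the arm keeps its last pose, push and grip.
It also fails if it takes over 54 s, if anything falls off the work surface, if the arm or the gripper's body presses on something with over 40 N, if the wrist force passes 120 N, or if a joint passes its speed limit or range.

ROBOT

A 6-joint arm with a two-finger parallel gripper is mounted at the origin on a cart in front of the work surface, level with it; the furniture and walls round the work are solid. World frame = base frame: x ahead of the robot, y to its left, z up, the work surface at z = 0. Lengths are in m, angles in degrees, forces in N, time in s.
With the tool pointing down it reaches from about 0.3 to 0.75 m from the base axis. Payload 8.5 kg.
Tool frame: the origin (TCP) lies midway between the tips of the shut fingers; the grasp point (between the pads) lies 19 mm behind it; z points along the fingers, y is the direction in which the jaws open and shut (so a half turn about z gives the same grasp; the last joint's range is limited). The gripper opens to 85 mm and grips with 20 to 120 N. Pads are 22 mm wide; open, the fingers measure 114 mm over their backs; the gripper's body (76 mm by 85 mm) begins 54 mm behind the grasp point. The pads swing forward as they close: fully open they stand 13 mm farther back than shut.
Start: joints at [-82.523, 21.807, 74.336, -0, 83.858, -12.336], TCP at [0.186, -0.517, 0.231] pointing down, gripper open.
Joint ranges: [-178.18, 178.18], [-50.72, 133.34], [12.68, 142.11], [-81.47, 261.47], [9.98, 163.14], [-165.26, 165.26]. Speed limits (degrees/s): [136.94, 136.94, 180, 180, 180, 180].

INTERFACE

Orientations are given as a 3x3 rotation matrix whose columns are the frame's x, y, z axes.
In Python, from rig import env gives the robot as it stands.
- The arm moves only by the shell command python3 -m inch 'ROWS' [FORCE]. ROWS is text: rows parted by semicolons, each of 5 numbers parted by spaces: the finger opening in mm, from 0 to 85.4, then the shift along the tool's x, y, z in mm, then the turn about the tool's z in degrees. In form: jaw dx dy dz turn; .... A call has 1 to 10 rows; each row is the pose to reach, as a shift and turn from the pose commanded when the call began, along the tool's axes at that moment; what a row does not reach only later rows make up. A row lasts 1/8 s, in which the tool goes at most 62.5 mm and 10.7 degrees, less where a joint would pass 70% of its speed; a pose out of reach is approached as far as the arm can. A call with a gripper value outside its range is refused whole. The fingers move at their own pace and stop on an object; FORCE is the grip in N (left out, the last holds). Time passes only in rows, so rows that repeat a pose let the fingers close. It gives the time, the measured TCP pose, the force and the opening at its end, in the units of the state.
- env.observe(): the state, without advancing time (a new reading comes with each control period).
- env.get_image(name): name is "scene" or "side" or "wrist"; returns a dict with "color" (420x560x3 uint8, blue, green, red), "range_z" (420x560 float32, m along the optical axis (not along the pixel's ray), 0 where there is no reading), "fov_y" (degrees; the focal length in pixels is half the picture's height over the tangent of half this angle, whatever the lens; pixels are square), "cx", "cy" (the principal point, pixels), "R" (3x3) and "t" (3): a world point X has camera coordinates R X + t. Camera axes: x right, y down, z forward; pixel columns grow to the right and rows downward; lengths in m; the calibration is good to about 2 mm. A picture is of the moment at which its call begins.
- env.close_job(): hands the job in, once; it reports no verdict.
The state is a dict: "time_s": time; "q": joint angles; "qvel": joint speeds; "joint_efforts": joint torques, N m; "position": TCP position; "tool_rot": TCP orientation; "ft_force": force on the tool from outside, world axes, zero at the start; "wrist_torque": the same for the moment, N m; "grip_width": finger opening in m.
Only numpy, scipy, OpenCV 4.12 (cv2) and the standard library are available. Lean on these libraries where they do the work, as an engineer would, in place of code of your own. Each camera call takes 0.05 s, during which the arm holds its last target.

## Working session

There is one attempt and no reset: what is moved stays moved. The work goes in short steps, Python scripts to look and compute and a shell command to move; the robot and the scene stay as the last step left them, time stands still between calls to the robot, and variables do not carry over. Pictures are saved under pics/ and viewed, and the job is handed in when it is done.

```bash
ls; mkdir -p pics; python3 - <<'E'
from rig import env
import cv2,numpy as np
s=env.observe();print(s['time_s'],s['position'],s['tool_rot'],s['ft_force'],s['grip_width'])
for n in("scene","side","wrist"):
    d=env.get_image(n);cv2.imwrite(f"pics/{n}0.png",d['color']);np.savez(f"{n}0.npz",**d)
    print(n,d['fov_y'],d['cx'],d['cy'],-np.array(d['R']).T@np.array(d['t']))
E
```

```text
pics
0.0 [ 0.18637518 -0.51714502  0.23071334] [[ 9.40811772e-01  3.38929443e-01 -2.04016296e-04]
 [ 3.38929378e-01 -9.40810729e-01  1.43132447e-03]
 [ 2.93177284e-04 -1.41575402e-03 -9.99998955e-01]] [-0.10822022  0.81416761 -0.14122733] 0.08560858801042995
scene 52.96603951074256 275.5005181977183 214.82121734344966 [-0.07746032  0.93947764  0.95855497]
side 45.67360275887757 278.79255585772734 209.73106168106486 [ 0.47518287 -1.34643847  0.84225711]
wrist 62.822439786807934 275.26934958819004 213.6775964833933 [ 0.26255859 -0.48889494  0.37288121]
```

View pics/scene0.png

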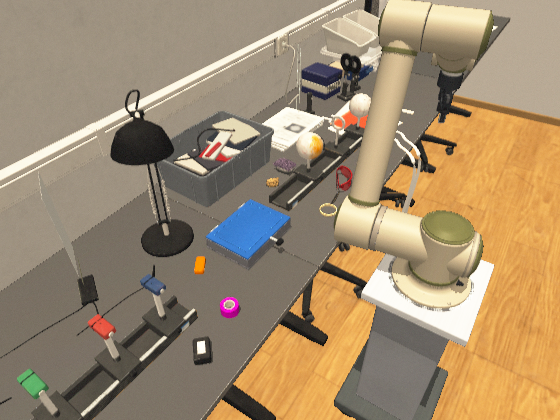

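View pics/side0.png

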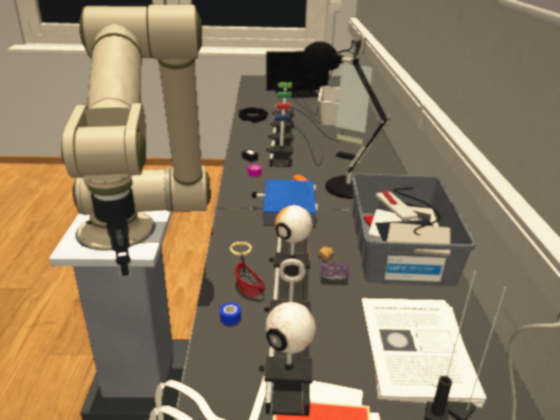

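View pics/wrist0.png

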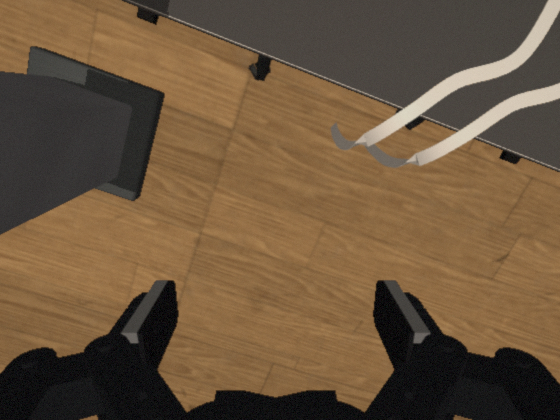

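The scene view shows the blue lid at about (248,228) with its black grip at (277,240). The side view shows the lid at (290,200) with the grip at about (256,195). Next I'll locate them.

```bash
cat > h.py <<'E'
import numpy as np,cv2
def f(d): return 210/np.tan(np.radians(float(d['fov_y'])/2))
def ray(d,u,v):
    R=np.array(d['R']);t=np.array(d['t']);F=f(d)
    c=-R.T@t; r=R.T@np.array([(u-d['cx'])/F,(v-d['cy'])/F,1.]); return c,r
def onz(d,u,v,z):
    c,r=ray(d,u,v); return c+r*(z-c[2])/r[2]
def pt(d,u,v):
    c,r=ray(d,u,v); return c+r*d['range_z'][int(round(v)),int(round(u))]
def proj(d,X):
    p=np.array(d['R'])@np.array(X)+np.array(d['t']);return p[:2]/p[2]*f(d)+[d['cx'],d['cy']]
def tri(a,ua,b,ub):
    c1,r1=ray(a,*ua);c2,r2=ray(b,*ub)
    A=np.array([r1,-r2]).T;k=np.linalg.lstsq(A,c2-c1,rcond=None)[0]
    p,q=c1+k[0]*r1,c2+k[1]*r2;return (p+q)/2,np.linalg.norm(p-q)
E
python3 - <<'E'
from h import *
for n,roi in(("scene",(190,190,310,280)),("side",(250,170,330,235))):
    d=np.load(n+"0.npz");im=d['color'];hsv=cv2.cvtColor(im,cv2.COLOR_BGR2HSV)
    m=cv2.inRange(hsv,(100,120,60),(125,255,255));k=np.zeros_like(m);x0,y0,x1,y1=roi;k[y0:y1,x0:x1]=255;m&=k
    c=max(cv2.findContours(m,0,1)[0],key=cv2.contourArea)
    P=cv2.approxPolyDP(c,5,True)[:,0];print(n,cv2.contourArea(c))
    for p in P: print(p,onz(d,*p,.05).round(4),onz(d,*p,.042).round(4))
    # top points by depth
    ys,xs=np.nonzero(m);W=np.array([pt(d,x,y) for x,y in zip(xs,ys)])
    T=W[abs(W[:,2]-.05)<.005];print(len(W),len(T),np.median(W[:,2]))
    print(cv2.minAreaRect((T[:,:2]*1000).astype(np.float32)))
    cv2.imwrite(f"pics/{n}_crop.png",cv2.resize(im[y0:y1,x0:x1],None,fx=6 if n=='scene' else 8,fy=6 if n=='scene' else 8,interpolation=2))
E
```

```text
scene 2496.5
[250 199] [0.628  0.0365 0.05  ] [0.6342 0.0285 0.042 ]
[206 236] [0.6356 0.2614 0.05  ] [0.6419 0.2555 0.042 ]
[247 259] [0.4693 0.2719 0.05  ] [0.4741 0.2661 0.042 ]
[289 218] [0.4616 0.049  0.05  ] [0.4663 0.0412 0.042 ]
2583 2499 0.05029686653322696
((549.685546875, 151.80050659179688), (231.9984588623047, 171.02471923828125), 87.8851318359375)
side 1337.0
[266 181] [0.4709 0.2529 0.05  ] [0.4708 0.269  0.042 ]
[265 212] [0.4692 0.0308 0.05  ] [0.4692 0.0447 0.042 ]
[293 203] [0.561  0.0922 0.05  ] [0.5618 0.1067 0.042 ]
[315 212] [0.6291 0.0341 0.05  ] [0.6306 0.0481 0.042 ]
[312 181] [0.6358 0.2574 0.05  ] [0.6375 0.2735 0.042 ]
1417 1180 0.053193889487541
((550.4774780273438, 147.8022003173828), (239.6336212158203, 168.46730041503906), 87.68317413330078)
```

```bash
sleep 0
```

```text
(no output)
```

View pics/scene_crop.png

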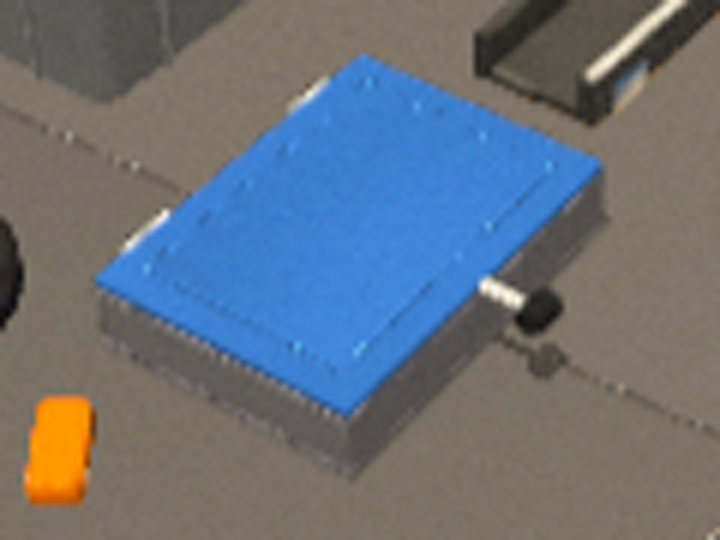

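View pics/side_crop.png

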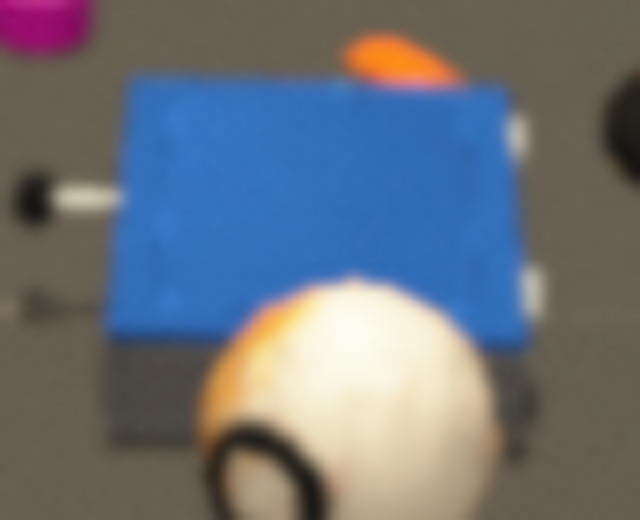

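```bash
python3 - <<'E'
from h import *
a=np.load("scene0.npz");b=np.load("side0.npz")
print("handle tri",tri(a,(280,241.5),b,(254.4,194.6)),onz(a,280,241.5,.046),onz(b,254.4,194.6,.046))
yaw=np.radians(-2.0);ex=np.array([np.cos(yaw),np.sin(yaw)]);c=np.array([.5497,.152])
print("model handle",c-.12*ex)
# height map from both depth images
V=[]
for d in(a,b):
    vv,uu=np.mgrid[0:420,0:560];z=d['range_z'];R=d['R'];t=d['t'];F=f(d)
    P=np.stack([(uu-d['cx'])/F*z,(vv-d['cy'])/F*z,z],-1)[z>0];V.append((P-t)@R)
V=np.concatenate(V)
xe=np.arange(.2,1.0,.05);ye=np.arange(-.6,.6,.05)
print("y\\x",xe.round(2))
for y in ye[::-1]:
    r=[]
    for x in xe:
        s=V[(abs(V[:,0]-x-.025)<.025)&(abs(V[:,1]-y-.025)<.025)&(V[:,2]<.6)]
        r.append("%4d"%(s[:,2].max()*1000) if len(s) else "   .")
    print("%.2f"%y,*r)
E
```

```text
handle tri (array([0.43077758, 0.15411409, 0.0462194 ]), np.float64(0.002956273933985349)) [0.42926473 0.15405005 0.046     ] [0.43209851 0.1557642  0.046     ]
model handle [0.4297731  0.15618794]
y\x [0.2  0.25 0.3  0.35 0.4  0.45 0.5  0.55 0.6  0.65 0.7  0.75 0.8  0.85
 0.9  0.95]
0.55    .    3    7   37   35  189  197  195    7    7    9  387  386  385    8  336
0.50    .    3    7   36   37  190  194  193    7    8    7    7   19  387    6  334
0.45    .    5    6    8    7   40   18  452  487  486    7    8    7    9    8  335
0.40    .    3    7   31   34   26    5  485  504  503    8    6    7    7    5  334
0.35    .    4    7    8   36    8    6  487  503  504  495   26   22    4    5  335
0.30    .    3    7    7    7    9    4  444  491  488  528  525  133   19    4  334
0.25 -731    2    6    6    6   55   56   56   54   24  472  525  406   18    4  337
0.20 -728    4    8    6    6   57   58   57   57    7   26  194  366  324    5  336
0.15 -729    3    6    7   62   57   58   58   55    7    6    6    3  325    5  335
0.10  162  165    6    6   56   56   58   57   56 
[... 536 characters left out ...]
53  142  335
-0.25  599  599  599   44   44  180  212  211   43   43  149  122  127  138  135  335
-0.30  598    3    6   48   45  174  204  203   43   43  149  148  148  149  148  333
-0.35  583    1    5   45   49   43   41   40    6    6   12   11    5    6  134  334
-0.40  566    3    6   33   30   53   52   52    5    6   33   33   33   34   32  334
-0.45  542    2    4   32   31   54  192  185    6    5   34   33   34   33   33  334
-0.50  540  508    6    5    5   50   48   50    5    5   36   36   34   33   32  334
-0.55  536  518    5    4    5   41   15   38    7    6   34   33   34   33   32  334
-0.60  516  495    5    5    6  201  211  196    5    6   34   34   34   33   34  334
```

```bash
python3 -m inch '70 35 -42 0 5; 70 80 -96 0 10; 70 125 -150 0 16; 70 170 -205 0 22; 70 215 -259 0 22; 70 260 -313 0 22; 70 305 -367 0 22; 70 350 -421 0 22; 70 395 -475 0 22; 70 420 -506 0 22' 40; python3 - <<'E'
from h import *
a=np.load("scene0.npz");b=np.load("side0.npz")
for d in(a,b):
    vv,uu=np.mgrid[0:420,0:560];z=d['range_z'];R=d['R'];t=d['t'];F=f(d)
    P=np.stack([(uu-d['cx'])/F*z,(vv-d['cy'])/F*z,z],-1)[z>0];V=(P-t)@R
    for x in np.arange(.5,.9,.04):
        s=V[(abs(V[:,0]-x)<.02)&(V[:,1]>.0)&(V[:,1]<.5)&(V[:,2]>.2)&(V[:,2]<.6)]
        if len(s):
            i=s[:,1].argmin();print(round(x,2),len(s),s[i].round(3),s[:,2].min().round(3))
E
```

```text
time_s: 1.4
position: [0.3968, 0.065, 0.2315]
tool_rot: [[0.999, -0.038, 0.001], [-0.038, -0.999, -0.0], [0.001, 0.0, -1.0]]
ft_force: [0.4, -0.7, 0.9]
grip_width: 0.07
0.58 590 [0.597 0.357 0.432] 0.431
0.62 1052 [0.619 0.349 0.457] 0.43
0.66 523 [0.64  0.367 0.492] 0.439
0.7 81 [0.713 0.335 0.468] 0.437
0.74 206 [0.756 0.293 0.511] 0.444
0.78 15 [0.761 0.295 0.44 ] 0.437
0.82 67 [0.83  0.234 0.238] 0.2
0.86 15 [0.844 0.251 0.235] 0.222
0.58 100 [0.598 0.349 0.445] 0.432
0.62 326 [0.636 0.324 0.439] 0.428
0.66 332 [0.66  0.327 0.432] 0.425
0.7 222 [0.711 0.329 0.465] 0.426
0.74 137 [0.755 0.292 0.505] 0.441
0.78 143 [0.798 0.259 0.386] 0.375
0.82 192 [0.837 0.218 0.268] 0.201
0.86 139 [0.858 0.184 0.305] 0.223
```

```bash
python3 -m inch '70 15 -45 20 0; 70 30 -91 60 0; 70 30 -91 100 0; 70 30 -91 110 0; 70 30 -91 110 0'; python3 - <<'E'
from h import *
from rig import env
s=env.observe();print(s['position'])
d=env.get_image("wrist");cv2.imwrite("pics/wrist1.png",d['color']);np.savez("wrist1.npz",**d)
print(proj(d,[.430,.1555,.046]))
E
```

```text
time_s: 2.02
position: [0.4301, 0.1523, 0.1218]
tool_rot: [[0.999, -0.039, -0.0], [-0.039, -0.999, -0.0], [-0.0, 0.0, -1.0]]
ft_force: [-0.4, 0.2, 0.4]
grip_width: 0.0698
[0.43011112 0.15231952 0.12175349]
[272.02555485 225.09136158]
```

View pics/wrist1.png

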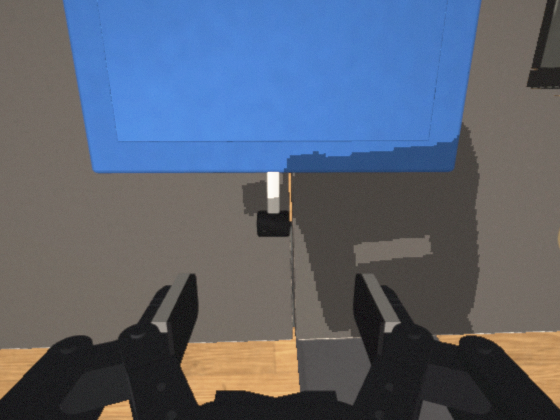

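The grip is at about (274,224), and I predicted (272,225), so the two agree. Now descend and pinch it.

```bash
python3 -m inch '60 0 -2 50 0; 60 0 -2 94 0; 60 0 -2 94 0; 0 0 -2 94 0; 0 0 -2 94 0; 0 0 -2 94 0; 0 0 -2 94 0; 0 0 -2 94 0' 40; python3 - <<'E'
from h import *
from rig import env
d=env.get_image("wrist");cv2.imwrite("pics/wrist2.png",d['color'])
E
```

```text
time_s: 3.08
position: [0.4311, 0.154, 0.0293]
tool_rot: [[0.999, -0.038, 0.004], [-0.038, -0.999, -0.001], [0.004, 0.001, -1.0]]
ft_force: [-1.9, -8.1, 10.2]
grip_width: 0.0213
```

View pics/wrist2.png

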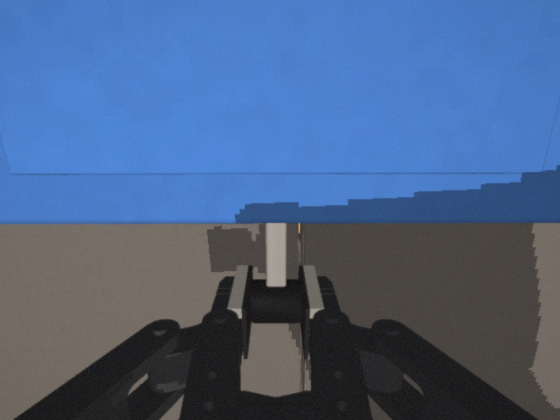

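```bash
python3 -m inch '0 0.5 0 -14 0; 0 3.5 0 -36 0; 0 10.5 0 -63 0; 0 21.5 0 -89.5 0; 0 36 0 -114 0; 0 54 0 -136.5 0; 0 74.5 0 -156 0; 0 95 0 -171 0; 0 95 0 -171 0'; python3 - <<'E'
from h import *
from rig import env
for n in("scene","wrist"):
    d=env.get_image(n);cv2.imwrite(f"pics/{n}3.png",d['color'])
E
```

```text
time_s: 4.25
position: [0.5253, 0.1506, 0.2]
tool_rot: [[0.999, -0.039, 0.002], [-0.039, -0.999, -0.001], [0.002, 0.001, -1.0]]
ft_force: [-4.9, -3.0, 5.7]
grip_width: 0.0213
```

View pics/scene3.png

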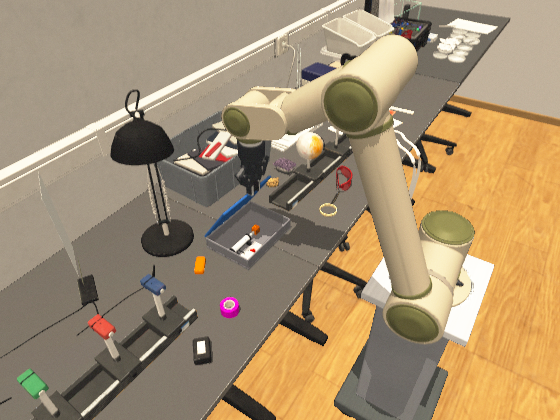

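View pics/wrist3.png

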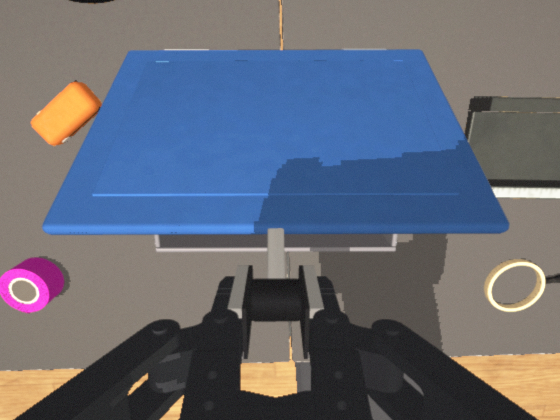

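```bash
python3 -m inch '0 22 0 -12 0; 0 48.5 0 -22.5 0; 0 76.5 0 -29 0; 0 105 0 -32 0; 0 133.5 0 -30.5 0; 0 154.5 0 -27 0; 0 161.5 0 -25 0; 0 161.5 0 -25 0'; python3 - <<'E'
from h import *
from rig import env
for n in("scene","side"):
    d=env.get_image(n);cv2.imwrite(f"pics/{n}4.png",d['color'])
E
```

```text
time_s: 5.35
position: [0.6867, 0.1448, 0.2254]
tool_rot: [[0.999, -0.038, 0.004], [-0.038, -0.999, 0.0], [0.004, -0.0, -1.0]]
ft_force: [-0.6, -1.8, 7.5]
grip_width: 0.0208
```

View pics/scene4.png

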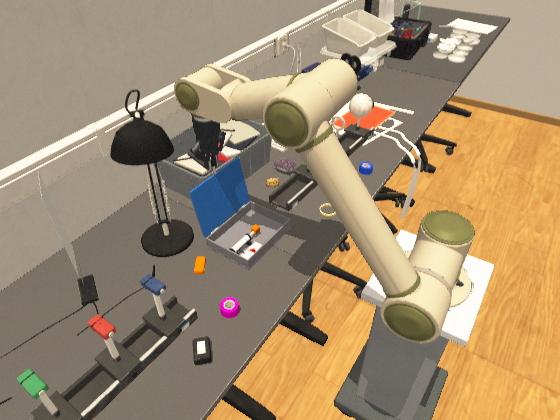

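View pics/side4.png

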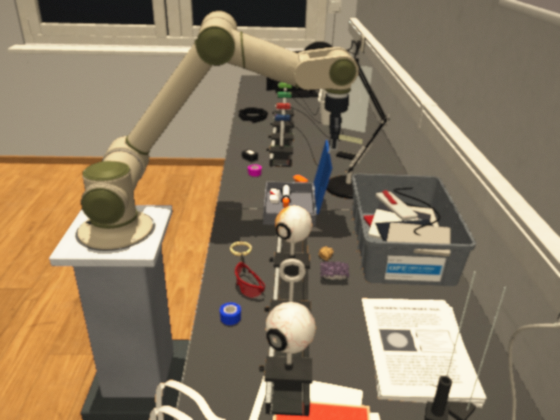

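```bash
python3 -m inch '60 0 0 0 0; 60 0 0 0 0; 60 0 0 0 0; 60 0 0 -30 0; 60 0 0 -70 0; 60 -40 0 -75 0; 60 -100 0 -75 0; 60 -155 0 -75 0; 60 -210 0 -75 0; 60 -210 0 -75 0'; python3 - <<'E'
from h import *
from rig import env
for n in("scene","side","wrist"):
    d=env.get_image(n);cv2.imwrite(f"pics/{n}5.png",d['color']);np.savez(n+"5.npz",**d)
E
```

```text
time_s: 6.7
position: [0.4732, 0.1534, 0.2991]
tool_rot: [[0.999, -0.037, -0.0], [-0.037, -0.999, 0.0], [-0.0, -0.0, -1.0]]
ft_force: [0.4, 0.7, 0.9]
grip_width: 0.0603
```

View pics/scene5.png

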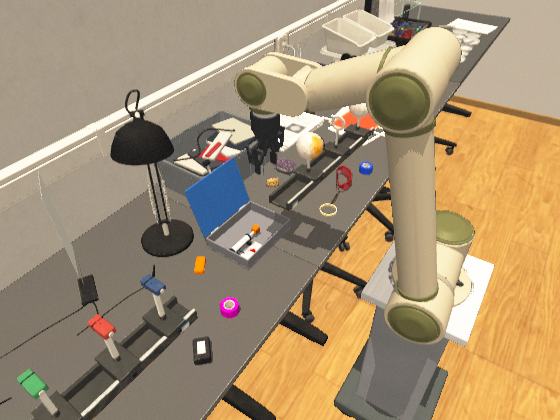

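View pics/side5.png

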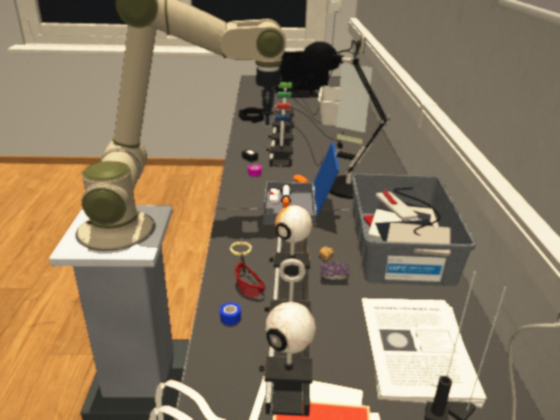

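View pics/wrist5.png

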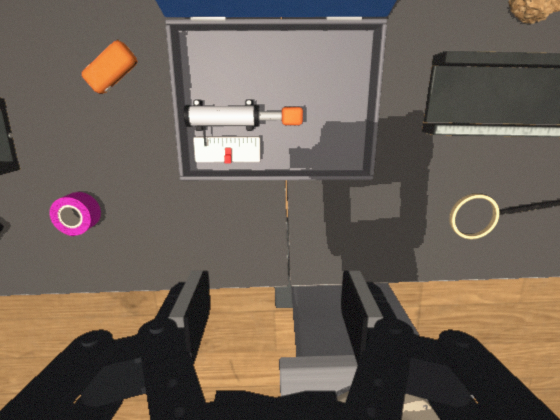

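```bash
python3 - <<'E'
from h import *
from rig import env
s=env.observe();print(np.array(s['q']).round(1),s['position'].round(4))
d=np.load("wrist5.npz");im=d['color'];cv2.imwrite("pics/w5crop.png",cv2.resize(im[85:175,170:320],None,fx=5,fy=5,interpolation=2))
hsv=cv2.cvtColor(im,cv2.COLOR_BGR2HSV)
k=np.zeros(im.shape[:2],np.uint8);k[85:175,170:320]=255
mo=cv2.inRange(hsv,(5,150,120),(18,255,255))&k;mr=(cv2.inRange(hsv,(0,150,100),(4,255,255))|cv2.inRange(hsv,(172,150,100),(180,255,255)))&k
for n,m,z in(("orange",mo,.038),("red",mr,.024)):
    c=max(cv2.findContours(m,0,1)[0],key=cv2.contourArea);r=cv2.boundingRect(c);M=cv2.moments(m,True);u,v=M['m10']/M['m00'],M['m01']/M['m00'];print(n,r,u,v,onz(d,u,v,z))
# rim corners outer at z=.042 estimated
for u,v in((167,21),(385,21),(181,180),(375,180)): print(u,v,onz(d,u,v,.042))
E
```

```text
[ 4.2 14.4 74.2 -0.  91.4 96.4] [0.4772 0.1529 0.2985]
orange (282, 107, 21, 18) 291.9279778393352 115.4819944598338 [0.53892753 0.13297136 0.038     ]
red (225, 148, 6, 15) 227.7037037037037 155.5185185185185 [0.49462743 0.21109667 0.024     ]
167 21 [0.63776174 0.25967421 0.042     ]
385 21 [0.62912    0.03518406 0.042     ]
181 180 [0.47056805 0.2661679  0.042     ]
375 180 [0.46182465 0.03653892 0.042     ]
```

View pics/w5crop.png

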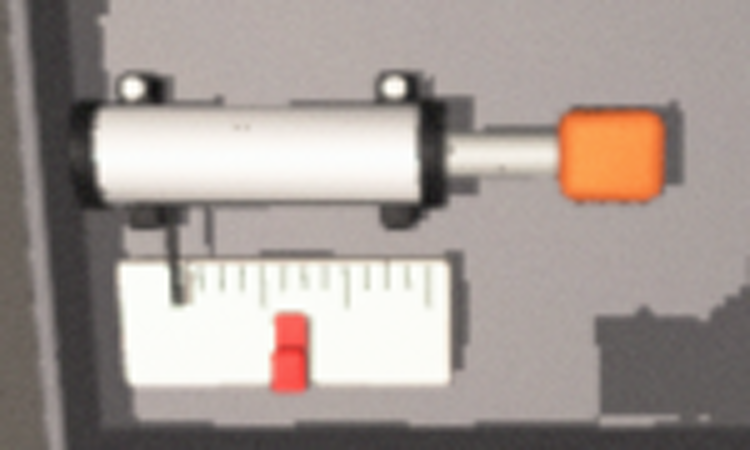

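```bash
python3 -m inch '60 10 3 20 -10; 60 25 8 60 -20; 60 45 13 100 -30; 60 61.5 17.5 140 -40; 60 61.5 17.5 170 -50; 60 61.5 17.5 190 -60; 60 61.5 17.5 190 -70; 60 61.5 17.5 190 -80; 60 61.5 17.5 190 -90; 60 61.5 17.5 190 -90'; python3 - <<'E'
from h import *
from rig import env
s=env.observe();print(s['position'].round(4),s['tool_rot'].round(3))
d=env.get_image("wrist");cv2.imwrite("pics/wrist6.png",d['color']);np.savez("wrist6.npz",**d)
im=d['color'];hsv=cv2.cvtColor(im,cv2.COLOR_BGR2HSV)
mo=cv2.inRange(hsv,(5,150,120),(18,255,255));c=max(cv2.findContours(mo,0,1)[0],key=cv2.contourArea)
x,y,w,h=cv2.boundingRect(c);print(x,y,w,h,[onz(d,u,y+h/2,.038).round(4) for u in(x,x+w/2,x+w)])
E
```

```text
time_s: 8.1
position: [0.5383, 0.1329, 0.1076]
tool_rot: [[0.04, 0.999, -0.0], [0.999, -0.04, -0.0], [-0.0, -0.0, -1.0]]
ft_force: [-0.6, 0.4, -0.5]
grip_width: 0.0599
[0.5383 0.1329 0.1076] [[ 0.04   0.999 -0.   ]
 [ 0.999 -0.04  -0.   ]
 [-0.    -0.    -1.   ]]
263 205 30 42 [array([0.5295, 0.1364, 0.038 ]), array([0.5393, 0.136 , 0.038 ]), array([0.5492, 0.1356, 0.038 ])]
```

View pics/wrist6.png

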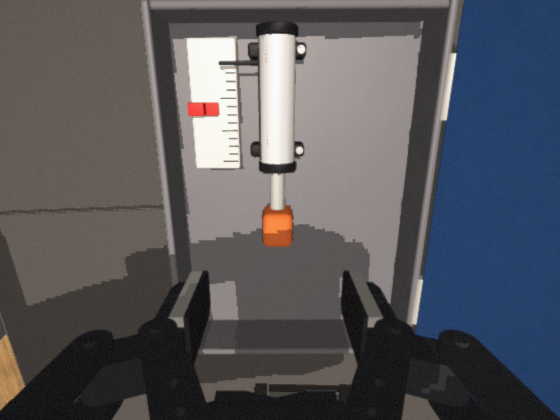

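```bash
python3 -m inch '50 0 1 45 0; 50 0 1 85 0; 50 0 1 95 0; 50 0 1 95 0; 0 0 1 95 0; 0 0 1 95 0; 0 0 1 95 0; 0 0 1 95 0; 0 0 1 95 0' 70; python3 - <<'E'
from h import *
from rig import env
d=env.get_image("wrist");cv2.imwrite("pics/wrist7.png",d['color']);np.savez("wrist7.npz",**d)
E
```

```text
time_s: 9.28
position: [0.5394, 0.133, 0.0149]
tool_rot: [[0.038, 0.999, 0.004], [0.999, -0.038, 0.0], [0.0, 0.004, -1.0]]
ft_force: [2.2, -0.8, 7.8]
grip_width: 0.0194
```

View pics/wrist7.png

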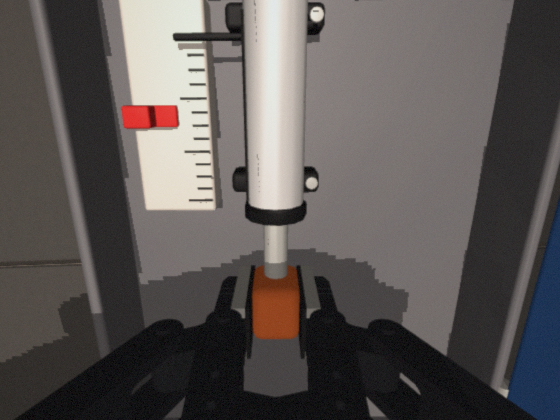

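```bash
cat > m.py <<'E'
from h import *
def meas(d):
    im=d['color'];hsv=cv2.cvtColor(im,cv2.COLOR_BGR2HSV)
    mr=cv2.inRange(hsv,(0,170,100),(4,255,255))|cv2.inRange(hsv,(174,170,100),(180,255,255));mr[:, 230:]=0
    c=max(cv2.findContours(mr,0,1)[0],key=cv2.contourArea);x,y,w,h=cv2.boundingRect(c)
    ys,xs=np.nonzero(mr[y:y+h,x:x+w]);um,vm=x+xs.mean(),y+ys.mean()
    dark=(im.max(2)<70).astype(np.uint8)*255;dark[:,:170]=0;dark[:,206:]=0
    rows=(dark[:,176:200]>0).mean(1); # pointer spans fully
    r=np.nonzero(rows>.8)[0]
    print("red",x,y,w,h,um,vm,"ptr rows",r)
    vp=r.mean() if len(r) else np.nan
    ey=np.array([.038,.9993,0])
    for z in (.022,.024,.026):
        pm=onz(d,um,vm,z);pp=onz(d,185,vp,z);print(z,"diff y mm",1000*(pp-pm)@ey)
    zr=d['range_z'];print("heights mark",pt(d,um,vm),"ptr",[pt(d,u,vp)[2].round(4) for u in(180,190,200)] if len(r) else None)
E
python3 - <<'E'
from m import *
meas(np.load("wrist7.npz"))
E
```

```text
red 122 106 29 22 136.1295681063123 116.43189368770764 ptr rows [ 34  35  36  37  38  39  40 326 327 328 329 330 331 332 333 334 335 336
 337 338 339 340 341 342 343 344 345 346 347 348 349 350 351 352 353 354
 355 356 357 358 359 360 361 362 363 364 365 366 367 368 369 370 371 372
 373 374 375 376 377 378 379 380 381 382 383 384 385 386 387 388 389 390
 391 392 393 394 395 396 397 398 399 400 401 402 403 404 405 406 407 408
 409 410 411 412 413 414 415 416 417 418 419]
0.022 diff y mm -106.75977579639569
0.024 diff y mm -105.17803712800931
0.026 diff y mm -103.59629845962296
heights mark [0.49171683 0.21139424 0.02885213] ptr [np.float64(0.0672), np.float64(0.0686), np.float64(0.0791)]
```

```bash
sed -i 's/rows>.8)\[0\]/rows[:230]>.8)[0]/; s/174,170,100/172,150,60/;s/(0,170,100),(4/(0,150,60),(5/' m.py
python3 - <<'E'
from m import *
d=np.load("wrist7.npz");meas(d)
for u,v in((130,117),(145,117),(165,117),(172,117),(180,37),(190,37),(205,37),(170,150),(170,60)): print(u,v,pt(d,u,v).round(4))
E
```

```text
red 121 106 57 22 149.2557349192863 116.21410365335599 ptr rows [34 35 36 37 38 39 40]
0.022 diff y mm 26.921979954417992
0.024 diff y mm 26.523107472663828
0.026 diff y mm 26.12423499090969
heights mark [0.49660929 0.21130434 0.02937608] ptr [np.float64(0.0278), np.float64(0.027), np.float64(0.0271)]
130 117 [0.4897 0.2113 0.0294]
145 117 [0.4952 0.2111 0.0299]
165 117 [0.5003 0.2106 0.0231]
172 117 [0.5028 0.2105 0.0228]
180 37 [0.5104 0.2365 0.0278]
190 37 [0.5136 0.2365 0.027 ]
205 37 [0.5187 0.2363 0.027 ]
170 150 [0.4995 0.1979 0.0201]
170 60 [0.5035 0.2305 0.0185]
```

```bash
python3 -m inch '0 -3 0 0 0; 0 -8 0 0 0; 0 -14 0 0 0; 0 -20 0 0 0; 0 -24 0 0 0; 0 -24 0 0 0; 0 -24 0 0 0'; python3 - <<'E'
from m import *
from rig import env
d=env.get_image("wrist");cv2.imwrite("pics/wrist8.png",d['color']);np.savez("wrist8.npz",**d)
meas(d)
E
```

```text
time_s: 10.2
position: [0.5386, 0.1098, 0.0149]
tool_rot: [[0.038, 0.999, 0.004], [0.999, -0.038, 0.001], [0.001, 0.004, -1.0]]
ft_force: [2.2, 4.2, 7.2]
grip_width: 0.0189
red 112 33 60 28 141.01363326516702 47.05248807089298 ptr rows [34 35 36 37 38 39 40]
0.022 diff y mm 3.220581195776385
0.024 diff y mm 3.1728922902770966
0.026 diff y mm 3.1252033847777807
heights mark [0.49628508 0.21046093 0.02891106] ptr [np.float64(0.0273), np.float64(0.0253), np.float64(0.0269)]
```

View pics/wrist8.png

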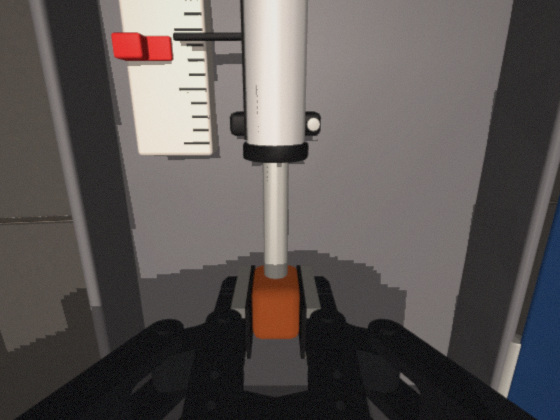

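```bash
cat > m2.py <<'E'
from h import *
ey=np.array([.038,.9993,0])
def cross(p,i0,i1,lev):  # subpixel crossing between
    for i in range(i0,i1):
        if (p[i]-lev)*(p[i+1]-lev)<=0 and p[i]!=p[i+1]: return i+(lev-p[i])/(p[i+1]-p[i])
def m2(d,um=(156,168),up=(178,200),lo=20,hi=75):
    im=d['color'].astype(float)
    g=im[:,um[0]:um[1],1].mean(1); # red: green channel low; white high
    b=np.nonzero(g[lo:hi]<110)[0]+lo
    a=cross(g,b[0]-3,b[0]+1,110);e=cross(g,b[-1],b[-1]+3,110)
    uc=np.mean(um);F=onz(d,uc,a+.0,.023);N=onz(d,uc,e,.020)
    k=im[:,up[0]:up[1]].max(2).mean(1);q=np.nonzero(k[lo:hi]<110)[0]+lo
    a2=cross(k,q[0]-3,q[0]+1,110);e2=cross(k,q[-1],q[-1]+3,110)
    u2=np.mean(up);PF=onz(d,u2,a2,.0272);PN=onz(d,u2,e2,.0248)
    mf,mn,pf,pn=[1000*(X@ey) for X in(F,N,PF,PN)]
    print("mark rows",a,e,"y far/near",mf,mn,"w",mf-mn,"| ptr",a2,e2,pf,pn,"w",pf-pn)
    print("diff centres",(pf+pn)/2-(mf+mn)/2,"diff far-edge",pf-1.2-(mf-4))
    return
E
python3 - <<'E'
from m2 import *
m2(np.load("wrist8.npz"));m2(np.load("wrist7.npz"),um=(162,174),lo=20,hi=140) if 0 else None
d=np.load("wrist8.npz")
for v in range(28,66,2): print(v,d['color'][v,158],d['color'][v,166],d['color'][v,190],pt(d,160,v)[2].round(4),pt(d,190,v)[2].round(4))
E
```

```text
mark rows 35.93731343283582 60.81342434584755 y far/near 233.4797932614932 225.77393994336668 w 7.705853318126515 | ptr 28.432262569832403 45.050108932461875 235.09423849844944 230.34194269023277 w 4.752295808216672
diff centres 3.091223991911164 diff far-edge 4.414445236956254
28 [217 227 231] [216 228 229] [129 139 140] 0.0192 0.0193
30 [214 227 231] [219 229 232] [85 92 95] 0.019 0.0199
32 [216 228 231] [219 230 232] [145 156 156] 0.0193 0.0199
34 [211 225 228] [215 227 231] [47 48 51] 0.0185 0.0264
36 [ 99 106 216] [ 97 105 216] [51 54 56] 0.0222 0.0272
38 [ 60  65 226] [ 62  67 226] [37 39 40] 0.0225 0.0261
40 [ 63  69 228] [ 67  74 227] [45 46 52] 0.0236 0.026
42 [ 61  67 227] [ 65  70 227] [125 136 145] 0.0219 0.0186
44 [ 61  68 228] [ 66  71 228] [45 48 51] 0.0217 0.0192
46 [ 64  69 228] [ 65  70 227] [161 174 178] 0.0226 0.0193
48 [ 61  65 227] [ 64  69 227] [216 228 230] 0.0212 0.1571
50 [ 58  66 228] [ 61  67 226] [218 229 230] 0.0223 0.0191
52 [ 60  65 228] [ 60  67 226] [220 232 233] 0.022 0.0212
54 [ 61  64 228] [ 61  67 227] [217 229 231] 0.0212 0.0188
56 [ 57  64 227] [ 59  67 227] [219 231 232] 0.0225 0.0193
58 [ 51  58 224] [ 57  61 226] [160 173 175] 0.0225 0.02
60 [ 47  53 136] [ 44  48 132] [68 71 75] 0.0222 0.0195
62 [132 140 152] [130 139 152] [203 219 221] 0.0215 0.02
64 [141 151 161] [200 216 221] [220 230 232] 0.0196 0.0194
```

```bash
python3 - <<'E'
from m2 import *
m2(np.load("wrist8.npz"),up=(175,180))
E
```

```text
mark rows 35.93731343283582 60.81342434584755 y far/near 233.4797932614932 225.77393994336668 w 7.705853318126515 | ptr 28.43167701863354 40.21690590111643 235.09438562799684 231.86129281652094 w 3.233092811475899
diff centres 3.8509726198289513 diff far-edge 4.414592366503655
```

```bash
python3 - <<'E'
from m2 import *
d=np.load("wrist8.npz");print(d['color'][26:46,175:182,1])
for z in(.0255,.0262,.0272): print(z,1000*onz(d,178,37,z)@ey, 1000*onz(d,178,33.4,z)@ey-1.2)
E
```

```text
[[229 230 230 230 229 230 229]
 [223 224 225 224 223 224 223]
 [137 135 135 137 136 134 136]
 [ 69  68  71  70  71  66  70]
 [ 98  92  91  91  90  92  89]
 [204 203 202 201 203 203 205]
 [154 157 155 156 156 154 154]
 [ 77  77  77  78  77  81  76]
 [ 48  43  50  51  50  47  52]
 [ 54  52  49  50  49  47  52]
 [ 48  46  50  52  53  50  51]
 [ 48  47  47  48  44  47  49]
 [ 36  38  38  37  33  35  33]
 [ 34  34  22  22  25  28  24]
 [100  81  76  77  70  51  46]
 [212 212 209 206 190 133 118]
 [229 228 229 227 217 160 144]
 [229 230 229 229 228 204 149]
 [228 229 229 229 228 215 153]
 [231 230 229 228 229 215 162]]
0.0255 232.75699900774313 232.66857532352603
0.0262 232.64851868168714 232.55418084146956
0.0272 232.49354678732143 232.39076015281742
```

```bash
python3 -m inch '0 -1.5 0 0 0; 0 -3 0 0 0; 0 -3 0 0 0; 0 -3 0 0 0; 0 -3 0 0 0'; python3 - <<'E'
from m2 import *
from rig import env
for n in("wrist","scene","side"):
    d=env.get_image(n);cv2.imwrite(f"pics/{n}9.png",d['color']);np.savez(n+"9.npz",**d)
d=np.load("wrist9.npz");cv2.imwrite("pics/w9c.png",cv2.resize(d['color'][0:90,90:250],None,fx=5,fy=5,interpolation=2))
print(d['color'][20:56,150:190:4,1])
E
```

```text
time_s: 10.88
position: [0.5385, 0.1069, 0.0149]
tool_rot: [[0.038, 0.999, 0.004], [0.999, -0.038, 0.001], [0.001, 0.004, -1.0]]
ft_force: [1.5, 4.7, 6.5]
grip_width: 0.0185
[[225 228 228 227 229 230  76  67  71  71]
 [227 227 227 228 228 230 100  94 113 114]
 [226 228 228 228 229 229 209 210 211 216]
 [226 227 229 229 228 230 229 229 230 230]
 [227 229 228 228 229 230 229 230 229 231]
 [224 225 225 224 226 229 230 231 231 230]
 [188 189 184 159 171 228 230 230 231 231]
 [106 105 104  85  92 223 231 229 230 231]
 [ 65  65  71  67  66 180 229 230 230 230]
 [ 64  64  68  70  70 143 231 230 230 230]
 [ 64  66  72  72  72 115 228 231 230 230]
 [ 64  65  71  70  74  89 227 225 226 225]
 [ 59  65  69  71  74  81 163 160 157 160]
 [ 62  66  68  75  73  78  83  77  80  80]
 [ 63  66  70  69  73  80  53  47  49  45]
 [ 61  67  68  71  72  67  48  50  50  48]
 [ 59  62  69  68  73  60  47  50  50  48]
 [ 60  64  66  66  70  54  43  49  50  46]
 [ 63  65  68  72  70  48  53  38  38  34]
 [ 63  61  67  69  68  47  73  22  21  19]
 [ 62  67  68  70  68  48 156  79  79  79]
 [ 64  68  65  66  69  39 220 208 208 210]
 [ 58  65  67  69  75  45 229 227 226 226]
 [ 62  67  64  67  69  42 231 230 171 173]
 [ 61  62  66  67  69  42 229 229 148 145]
 [ 59  61  64  66  69  42 228 229 141 140]
 [ 60  66  65  68  66  40 230 229 142 142]
 [ 64  62  66  68  68  46 229 230 147 140]
 [ 63  60  65  62  69  40 229 229 160 154]
 [ 55  58  57  64  61  38 230 230 219 215]
 [ 42  47  49  48  43  36 227 230 229 215]
 [ 47  44  46  41  41  60 230 229 230 214]
 [ 99 100 100 101  99 141 228 229 231 216]
 [132 132 135 132 133 168 230 229 230 227]
 [139 138 140 141 139 173 230 230 231 229]
 [150 152 153 154 154 163 231 229 231 230]]
```

View pics/w9c.png

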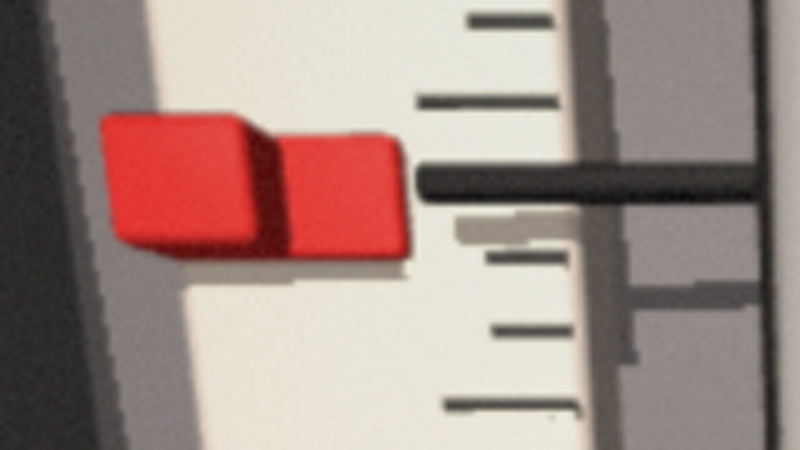

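View pics/scene9.png

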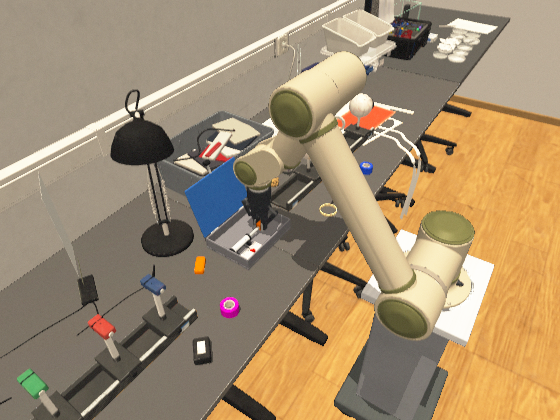

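```bash
python3 - <<'E'
from m2 import *
from rig import env
d=np.load("wrist9.npz");Y=lambda u,v,z:1000*onz(d,u,v,z)@ey
print("mark far/neartop/nearbot",Y(160,26.8,.0228),Y(160,49.3,.0228),Y(160,51.8,.020))
print("ptr",[ (Y(182,32.6,z)+Y(182,32.6,z)-2.4)/2 for z in(.0262,.0272)],Y(182,36.6,.026))
print(env.observe()['position'])
# scene5 reference: mark & ptr from wrist5/6 scale for cross-check (tube-slot view overhead)
E
```

```text
mark far/neartop/nearbot 233.47695543339503 226.35387331867773 225.88124117372578
ptr [np.float64(229.90419960949308), np.float64(229.7388536356132)] 229.9079828140187
[0.5385138  0.10686308 0.01487904]
```

```bash
python3 -m inch '0 -0.2 0 0 0; 0 -0.2 0 0 0; 0 -0.2 0 0 0; 0 -0.2 0 0 0; 0 -0.2 0 0 0; 0 -0.2 0 0 0; 0 -0.2 0 0 0; 0 -0.2 0 0 0'; python3 - <<'E'
from m2 import *
from rig import env
d=env.get_image("wrist");b=env.get_image("scene");sd=env.get_image("side")
print(d['color'][22:56,[154,158,178,182],1].T)
for n,x in(("scene",b),("side",sd)):
    o=np.load(n+"0.npz")['color'].astype(int);df=(abs(x['color'].astype(int)-o).max(2)>50).astype(np.uint8)*255
    cv2.imwrite(f"pics/{n}diff.png",np.hstack([df]))
E
```

```text
time_s: 12.02
position: [0.5385, 0.1067, 0.0148]
tool_rot: [[0.038, 0.999, 0.004], [0.999, -0.038, 0.001], [0.001, 0.004, -1.0]]
ft_force: [2.3, 5.5, 6.3]
grip_width: 0.0188
[[227 228 228 222 142  74  65  67  65  66  65  68  66  66  65  64  66  64
   64  62  65  66  64  61  62  65  64  56  39  62 124 139 143 151]
 [228 229 226 222 129  69  71  68  70  66  67  65  67  66  67  62  67  66
   66  63  63  67  65  63  64  66  63  55  44  63 128 142 143 154]
 [218 229 231 230 230 229 231 231 231 224 161  78  50  52  49  53  36  30
   81 210 230 230 228 231 230 232 230 230 230 229 229 228 230 229]
 [214 182 220 229 230 231 231 230 229 225 166  80  45  52  54  47  31  29
   79 202 170 147 140 144 141 144 163 219 228 230 231 232 231 229]]
```

View pics/scenediff.png

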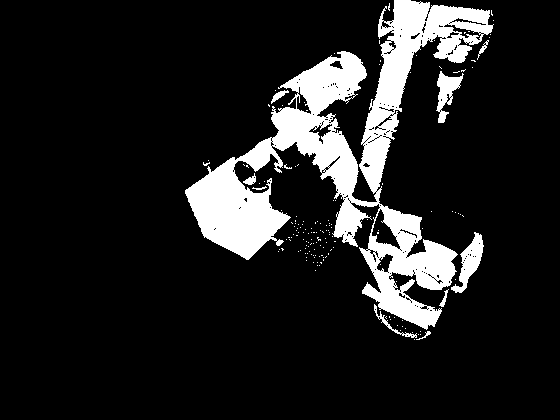

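View pics/side9.png

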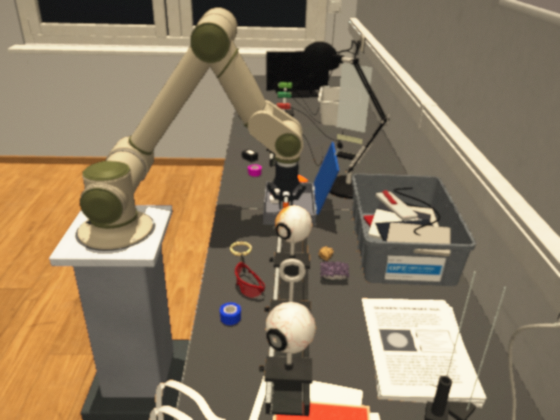

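```bash
python3 - <<'E'
from rig import env
print(env.close_job())
E
```

```text
the job is handed in; nothing more can be done
None
```

I opened the blue lid over onto its stop, then gripped the orange handle and pulled the rod out about 26.3 mm to the red marker. I handed the job in at about 12 s with the gripper still closed on the handle (70 N, 18.8 mm opening).

- **Pointer and marker:** before the last 0.2 mm step, the wrist picture put the pointer about 0.2 mm short of the marker's middle. A rough look at the pixels after that step fits the two lining up, but I did not rework the sum. The measurement is good to a few tenths of a millimetre, limited by camera parallax.
- **Holding steady:** in the final 1 s hold the arm read a steady pose and the grip did not slip. The pull on the tool was about 5.5 N, which fits the spring.
- **Lid:** it was still leaning back open in the final scene and side pictures. I judged that by eye and did not measure its angle.
- **Other things on the table:** comparing the first and last scene pictures, only the arm, its shadow and the lid and case changed. I looked at the side view only by eye. The marker's position also agreed before and after the pull, to within about 0.1 mm.

None of the checks failed or disagreed.

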